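# Release a push-fit end block from an air line

## Task

Take the end block off the rigid air tube by its push-fit collet: push the block on until it is fully home on the tube, squeeze the collet ring in against the block, keep it squeezed while you draw the block straight off the tube, and set the block down upright on its foot in the steel tray. Feel your way: do not force the ring while the block is not home, wrench at the tube or crush the collet; do not drop the block, and leave the tape roll and the sanding block where they lie.

Things in the scene. Friction and masses are not known exactly. Their poses are not given: they have to be found in the camera images.
- end_block_center (a point): centre of the loose aluminium end block on the tube, on its bore axis, at first 130 mm along x from air_line's origin, 0.7 mm under the tube's axis; its x as air_line's, z up. Flat back face at x = +24 mm, front face -24 mm, 58 mm wide, top 30 mm above this point, underside of the foot (48 x 64 mm) 30 mm below. Fingers that reach under 6 mm above the tube's axis catch on the collar
- collet_face (a point): centre of the front face of the black collet ring when it is out; point fixed in the block, 36 mm in front of its centre, x and z as the block's. Ring 58 mm diameter, 5 mm thick, oblong hole round the tube (29 mm wide, 16 mm high); press its face above the tube. Block and ring are 60 mm long with the ring out, 54 mm pressed: a finger on the ring's face and one on the block's back squeeze it in
- collet (a joint): travel of the collet ring into the block: 0 = out, 0.006 m = in, against its stop; a spring pushes it out with 5 N at first, 10 N when in; the tube is free only while the ring is in by 5 mm or more. If it stops within the first 3 mm the block is not home. A squeeze of about 14 N is right, over 25 N a finger crushes it
- end_block: the same block, 0.25 to 0.4 kg; origin under its foot. It slides on the tube (under 3 N of drag) and is home against a solid stop when pushed 3 to 15 mm towards the post; how far is only felt (5 N of push is enough; then ease to 1 N, or it is squeezed tilted and binds). The tube's collar blocks the ring unless the block is within 2 mm of home. Over 18 N between block and tube does damage
- air_line: clamp post (28 x 36 mm, top 98 mm high) on a foot plate (80 x 70 mm), fixed, holding the rigid tube (10 mm diameter, level, axis 75 mm above the bench); origin on the bench under the post's centre, x along the tube, away from the post. The tube's end, 133 to 144 mm from here, and its locking collar (24 mm wide, 12 mm high, 18 to 34 mm behind the end) are hidden in the block
- tray: open steel parts tray, fixed, 150 (x) by 140 (y) by 20 mm high with 3 mm walls; origin at the centre of its underside, inner floor 3 mm up
- masking_tape: roll of masking tape lying flat, 82 mm across, 24 mm high; bystander; origin under its centre
- sanding_block: cork sanding block 68 x 110 x 30 mm; bystander; origin under its centre
Not all that is in view belongs to the job. Leave any purple look-alike of the end_block alone.

How it is judged:
On the way, in this order (a step that is already met when the one before it is completed fails the run):
1. the collet ring is pressed in by 5 mm or more while the block is still fully on the tube (value of joint collet above 0.005 m and x of end_block_center in the frame of air_line below 0.1285 m), for 0.1 s.
2. the block is off the tube, clear of its end (distance between end_block_center and air_line above 0.205 m), for 0.1 s.
At the end, for the whole second after the job is handed in: the end block stands upright (within 0.1 rad) and at rest on the tray's floor, its centre within 60 mm (tray x) and 55 mm (tray y) of the tray's middle, its collet ring sprung out again (under 1 mm) (x of end_block_center in the frame of tray between -0.06 and 0.06 m and y of end_block_center in the frame of tray between -0.055 and 0.055 m and z of end_block_center in the frame of tray below 0.037 m and angle between end_block's own z axis and vertical below 0.1 rad and linear speed of end_block below 0.02 m/s and value of joint collet below 0.001 m); the robot touches nothing.
It fails at once if more than 18 N between the block (with its ring and pawls) and the tube (contact force between end_block and air_line above 18 N).
It fails at once if the collet is crushed: block and ring squeezed with more than 25 N a finger (50 N summed over the two fingers) (contact force between end_block and the fingers above 50 N).
It fails at once if the block is dropped (moving faster than 0.6 m/s out of the fingers) (contact force between end_block and the fingers below 0.1 N and linear speed of end_block above 0.6 m/s).
It fails at once if a bystander is moved by more than 20 mm (distance of any of masking_tape, sanding_block from where it was at the start of the episode above 0.02 m).
It also fails if it takes over 58 s, if anything falls off the work surface, if the arm or the gripper's body presses on something with over 40 N, if the wrist force passes 120 N, or if a joint passes its speed limit or range.

## Robot

A 6-joint arm with a two-finger parallel gripper is mounted at the origin on the work surface; the furniture and walls round the work are solid. World frame = base frame: x ahead of the robot, y to its left, z up, the work surface at z = 0. Lengths are in m, angles in rad, forces in N, time in s.
With the tool pointing down it reaches from about 0.3 to 0.875 m from the base axis. Payload 6.4 kg.
Tool frame: the origin (TCP) lies midway between the tips of the shut fingers; the grasp point (between the pads) lies 19 mm behind it; z points along the fingers, y is the line along which they close (so a half turn about z gives the same grasp; the last joint's range is limited). The gripper opens to 85 mm and grips with 20 to 120 N. Pads are 22 mm wide; open, the fingers measure 114 mm over their backs; the gripper's body (76 mm by 85 mm) begins 54 mm behind the grasp point. The pads swing forward as they close: fully open they stand 13 mm farther back than shut.
Start: joints at [-1.507, 0.181, 1.607, -0, 1.354, -0.206], TCP at [0.153, -0.554, 0.231] pointing down, gripper open.
Joint ranges: [-2.99, 2.99], [-0.89, 2.07], [0.3, 2.58], [-1.14, 4.28], [0, 2.63], [-3.12, 3.12]. Speed limits (rad/s): [2.57, 2.57, 3.01, 3.14, 3.14, 3.14].

## Interface

Orientations are given as a unit quaternion [w, x, y, z].
In Python, from bench import sensors, vision, ctrl gives the robot as it stands.
- The arm moves only by the tool carry_out, never from a script. Its argument "deltas" is text: rows parted by semicolons, each of 7 numbers parted by spaces: the shift along the tool's x, y, z in mm, then the turn, a rotation vector about the tool's x, y, z in rad, then the closure, from 0 (fully open) to 1 (shut). In form: tx ty tz ax ay az claw; .... A call has 1 to 12 rows; each row is the pose to reach, as a shift and turn from the pose commanded when the call began, along the tool's axes at that moment; what a row does not reach only later rows make up. A row lasts 1/8 s, in which the tool goes at most 62.5 mm and 10.7 degrees, less where a joint would pass 70% of its speed; a pose out of reach is approached as far as the arm can. A call with a gripper value outside its range is refused whole. The fingers move at their own pace and stop on an object; the grip force is fixed at half the most. Time passes only in rows, so rows that repeat a pose let the fingers close. It gives the time, the measured TCP pose, the force, the opening and the grip force at its end, in the units of the state.
- sensors.get_obs(): the state, without advancing time (a new reading comes with each control period).
- vision.camera(name): name is "scene" or "top" or "wrist"; returns the picture (420x560x3 uint8, blue, green, red); there is no depth.
- vision.camera_model(name): a dict with "K" (3x3 intrinsics, pixels), "extrinsics" (4x4, takes a point from world to camera coordinates); the wrist camera has in their place "hand_eye" (4x4, takes a point from camera to tool coordinates, whose origin is the TCP and whose axes are the flange's). Camera axes: x right, y down, z forward; pixel columns grow to the right and rows downward; lengths in m; the calibration is good to about 2 mm. A picture is of the moment at which its call begins: read the wrist's pose just before it. camera_model takes no time and is no camera call.
- ctrl.hand_in(): hands the job in; it is judged then, once.
The state is a dict: "time_s": time; "q": joint angles; "dq": joint speeds; "joint_efforts": joint torques, N m; "eef_pos": TCP position; "eef_rot": TCP orientation; "wrist_force": force on the tool from outside, world axes, zero at the start; "torque": the same for the moment, N m; "opening": opening from 0.0 (shut) to 1.0 (fully open); "grasp_force": force on a finger pad.
Only numpy, scipy, OpenCV 4.12 (cv2) and the standard library are available. Lean on these libraries where they do the work, as an engineer would, in place of code of your own. Each camera call takes 0.05 s, during which the arm holds its last target. There are 200 camera calls.

## Working session

There is one attempt and no reset: what is moved stays moved. The work goes in short steps, Python scripts to look and compute and a tool call to move; the robot and the scene stay as the last step left them, time stands still between calls to the robot, and variables do not carry over. Pictures are saved under pics/ and viewed, at most 10 in all, crops included, and the job is handed in when it is done.

Besides the shell and the picture viewer there is one more tool, called after "Call:" as name(argument=value, ...), one argument or row to a line, values as JSON. carry_out: Moves the arm, as the interface text tells. Its arguments: {"type":"object","properties":{"deltas":{"type":"string"}},"required":["deltas"]}

```bash
mkdir -p pics; ls; python3 - <<'E'
from bench import sensors, vision
import cv2, numpy as np
np.set_printoptions(precision=4,suppress=True)
o=sensors.get_obs(); print(o)
for n in ("scene","top"):
    cv2.imwrite(f"pics/{n}0.png",vision.camera(n)); m=vision.camera_model(n); print(n,m)
print(vision.camera_model("wrist"))
E
```

```text
pics
{'time_s': 0.0, 'q': array([-1.5073,  0.1815,  1.608 , -0.    ,  1.3538, -0.2063]), 'dq': array([-0.0006, -0.0019,  0.0002,  0.0012,  0.0029,  0.002 ]), 'joint_efforts': array([ -0.0037, -44.488 , -35.1335,  -0.0004,   0.009 ,  -0.    ]), 'eef_pos': array([ 0.1532, -0.5536,  0.2304]), 'eef_rot': array([-0.0009,  0.9909,  0.1345,  0.0001]), 'wrist_force': array([ 0.9272,  0.0698, -0.2591]), 'torque': array([ 0.0717, -0.0506,  0.0081]), 'grasp_force': 0.0, 'opening': 0.9994508607803922}
scene {'K': array([[419.9633,   0.    , 282.9866],
       [  0.    , 419.9633, 211.3773],
       [  0.    ,   0.    ,   1.    ]]), 'extrinsics': array([[-0.6709, -0.7414,  0.0143,  0.2404],
       [-0.47  ,  0.4102, -0.7816,  0.2699],
       [ 0.5736, -0.5311, -0.6237,  0.9278],
       [ 0.    ,  0.    ,  0.    ,  1.    ]])}
top {'K': array([[413.5585,   0.    , 279.4472],
       [  0.    , 413.5585, 209.9744],
       [  0.    ,   0.    ,   1.    ]]), 'extrinsics': array([[ 0.0031, -0.9996, -0.0293, -0.0156],
       [-0.9948, -0.0001, -0.1022,  0.4571],
       [ 0.1021,  0.0294, -0.9943,  1.0507],
       [ 0.    ,  0.    ,  0.    ,  1.    ]])}
{'K': array([[349.0981,   0.    , 282.0956],
       [  0.    , 349.0981, 207.312 ],
       [  0.    ,   0.    ,   1.    ]]), 'hand_eye': array([[-0.0007, -0.9523, -0.3052,  0.077 ],
       [ 1.    , -0.0003, -0.0013,  0.0004],
       [ 0.0011, -0.3052,  0.9523, -0.1425],
       [ 0.    ,  0.    ,  0.    ,  1.    ]])}
```

View pics/scene0.png

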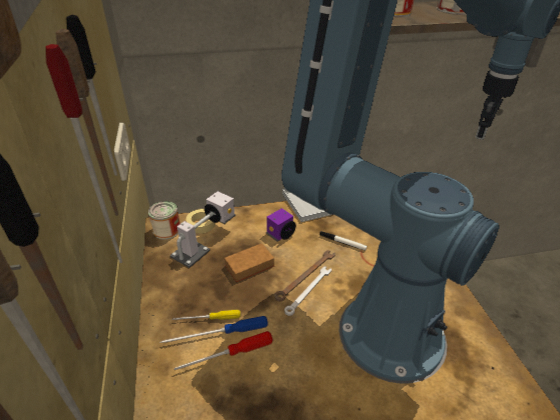

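View pics/top0.png

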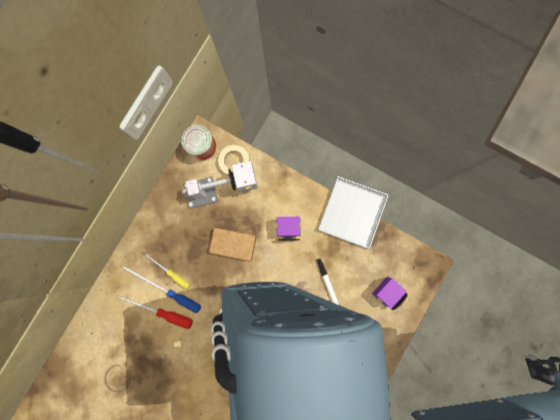

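The top view shows the clamp post at about (193,188), the block at (243,176), the tray at (353,212), the tape at (233,160) and the cork block at (232,244). There are two purple look-alikes, at (288,228) and (391,292). Next I turn these pixels into positions.

```bash
cat > h.py <<'E'
import numpy as np, cv2
from scipy.spatial.transform import Rotation as R
from bench import sensors, vision
np.set_printoptions(precision=4,suppress=True)
def rot(o): return R.from_quat(np.roll(o["eef_rot"],-1))
def cam(name,o=None):
    m=vision.camera_model(name); K=m["K"]
    if name=="wrist":
        T=np.eye(4);T[:3,:3]=rot(o).as_matrix();T[:3,3]=o["eef_pos"];T=T@m["hand_eye"]
    else: T=np.linalg.inv(m["extrinsics"])
    return K,T
def cast(K,T,uv,z):
    uv=np.atleast_2d(uv).astype(float)
    d=np.c_[uv,np.ones(len(uv))]@np.linalg.inv(K).T@T[:3,:3].T
    return T[:3,3]+d*((z-T[2,3])/d[:,2])[:,None]
def proj(K,T,p):
    p=np.atleast_2d(p); c=(p-T[:3,3])@T[:3,:3]; q=c@K.T; return q[:,:2]/q[:,2:]
def wshot(name):
    o=sensors.get_obs(); im=vision.camera("wrist"); cv2.imwrite(f"pics/{name}.png",im); return o,im,*cam("wrist",o)
E
python3 - <<'E'
from h import *
K,T=cam("top")
for n,uv,z in [("post",(193,187),.098),("block",(243,176),.104),("tray",(353,212),.01),("tape",(233,160),.024),("cork",(232,244),.03),("purple",(288,228),.06),("can",(198,140),.1)]:
    print(n,cast(K,T,uv,z)[0])
E
python3 - <<'E'
import cv2
a=cv2.imread('pics/top0.png')[110:270,160:410]
cv2.imwrite('pics/topc.png',cv2.resize(a,(780,500),interpolation=cv2.INTER_CUBIC))
E
```

```text
post [0.5059 0.1944 0.098 ]
block [0.5317 0.0715 0.104 ]
tray [ 0.4532 -0.2068  0.01  ]
tape [0.5895 0.108  0.024 ]
cork [0.3686 0.1065 0.03  ]
purple [ 0.4082 -0.0375  0.06  ]
can [0.6228 0.1844 0.1   ]
```

View pics/topc.png

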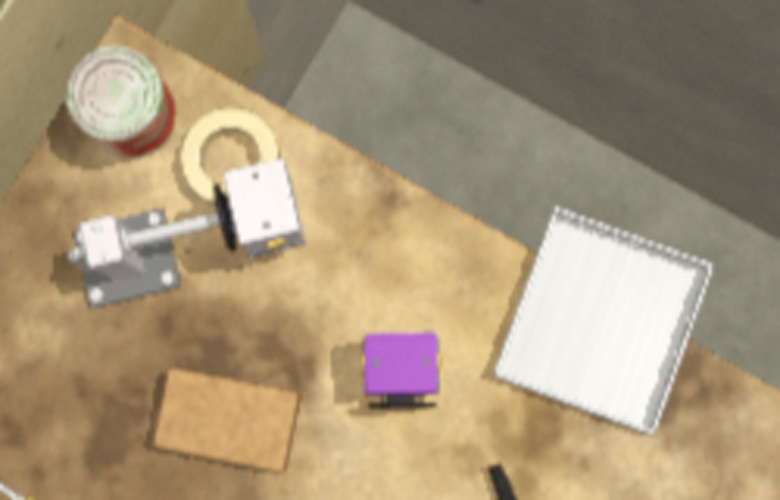

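The crop confirms the block, with its black ring facing the post, the tape behind it, and the tray. Moving the wrist camera over the tube.

Call:
carry_out(
  deltas="522 -545 -20 0 0 0.06 0;522 -545 -20 0 0 0.06 0;522 -545 -20 0 0 0.06 0;522 -545 -20 0 0 0.06 0;522 -545 -20 0 0 0.06 0;522 -545 -20 0 0 0.06 0;522 -545 -20 0 0 0.06 0;522 -545 -20 0 0 0.06 0;522 -545 -20 0 0 0.06 0;522 -545 -20 0 0 0.06 0;522 -545 -20 0 0 0.06 0;522 -545 -20 0 0 0.06 0",
)

```text
time_s: 1.6
eef_pos: [0.5093, 0.108, 0.251]
eef_rot: [0.0, 0.994, 0.105, -0.0]
wrist_force: [0.5, -1.6, 0.8]
opening: 1.0
grasp_force: 0.0
```

```bash
python3 - <<'E'
from h import *
o,im,K,T=wshot("w1"); print(o["eef_pos"],o["eef_rot"],o["wrist_force"])
np.save("w1T.npy",T)
E
```

```text
[0.5093 0.108  0.251 ] [ 0.0001  0.9945  0.1049 -0.    ] [ 0.5166 -1.6251  0.7871]
```

View pics/w1.png

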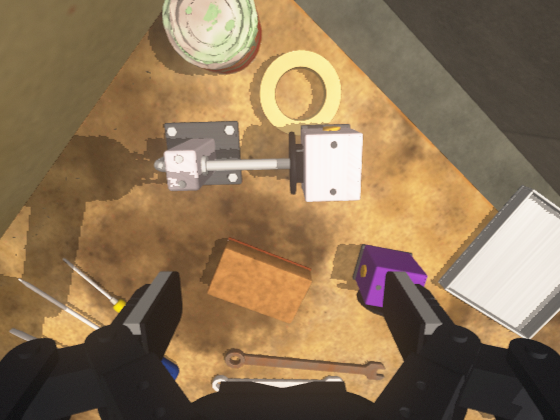

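The wrist view shows the post top at (183,168), the tube running along row ~165 to the ring at x≈293, and the block's top face spanning about (303..361, 130..201). The tape at (300,90) lies clear of the finger line.

```bash
python3 - <<'E'
from h import *
im=cv2.imread("pics/w1.png"); K=vision.camera_model("wrist")["K"]; T=np.load("w1T.npy")
hsv=cv2.cvtColor(im,cv2.COLOR_BGR2HSV)
m=((hsv[...,1]<45)&(hsv[...,2]>165)).astype(np.uint8)*255
roi=np.zeros_like(m); roi[115:215,298:372]=1
b=m*roi; b=cv2.morphologyEx(b,cv2.MORPH_OPEN,np.ones((5,5)))
c=max(cv2.findContours(b,0,2)[0],key=cv2.contourArea)
box=cv2.boxPoints(cv2.minAreaRect(c)); print(cv2.contourArea(c),box)
P=cast(K,T,box,.1043); print(P, np.linalg.norm(np.roll(P,-1,0)-P,axis=1)); print("centre",P.mean(0))
for i in range(4):
    d=np.roll(P,-1,0)[i]-P[i]; print(np.degrees(np.arctan2(d[1],d[0])))
# tube line: centroid of bright columns
g=im[...,2].astype(int)
pts=[]
for u in range(218,284,3):
    col=np.where((hsv[145:185,u,1]<70)&(hsv[145:185,u,2]>110))[0]+145
    if len(col)>3: pts.append((u,(col.min()+col.max())/2,len(col)))
pts=np.array(pts);print(pts[::3])
Q=cast(K,T,pts[:,:2],.077); v=cv2.fitLine(Q[:,:2].astype(np.float32),cv2.DIST_HUBER,0,.01,.01).ravel(); print(v,np.degrees(np.arctan2(v[1],v[0])))
# post top
roi=np.zeros_like(m); roi[130:195,150:215]=1
# black ring
k=(hsv[...,2]<45).astype(np.uint8); k[:, :286]=0;k[:,304:]=0;k[:128]=0;k[205:]=0
ys,xs=np.nonzero(k);print("ring",xs.min(),xs.max(),ys.min(),ys.max())
E
```

```text
3714.5 [[305. 132.]
 [362. 132.]
 [362. 201.]
 [305. 201.]]
[[0.5608 0.0997 0.1043]
 [0.5704 0.0544 0.1043]
 [0.5139 0.0382 0.1043]
 [0.5037 0.0864 0.1043]] [0.0464 0.0588 0.0493 0.0586]
centre [0.5372 0.0697 0.1043]
-77.99143386567323
-163.99840375206492
102.01809453286243
13.151723164954076
[[218.  164.5  31. ]
 [227.  164.   28. ]
 [236.  164.   30. ]
 [245.  164.   11. ]
 [254.  164.   11. ]
 [263.  164.   11. ]
 [272.  163.5  10. ]
 [281.  163.   11. ]]
[ 0.2123 -0.9772  0.5181  0.1487] -77.74294Traceback (most recent call last):
  File "<stdin>", line 24, in <module>
    return umr_minimum(a, axis, None, out, keepdims, initial, where)
ValueError: zero-size array to reduction operation minimum which has no identity
```

```bash
python3 - <<'E'
from h import *
im=cv2.imread("pics/w1.png"); K=vision.camera_model("wrist")["K"]; T=np.load("w1T.npy")
hsv=cv2.cvtColor(im,cv2.COLOR_BGR2HSV)
sat=cv2.GaussianBlur(hsv[...,1].astype(np.float32),(3,3),0)
def fit(pts,z):
    Q=cast(K,T,np.array(pts),z); v=cv2.fitLine(Q[:,:2].astype(np.float32),cv2.DIST_HUBER,0,.0005,.0005).ravel(); return v,np.degrees(np.arctan2(v[1],v[0]))
def cross(a,t,i0,up):  # first crossing of profile a through t, subpixel
    for i in range(i0,i0+20*up,up):
        if (a[i]-t)*(a[i+up]-t)<=0 and a[i]!=a[i+up]: return i+up*(t-a[i])/(a[i+up]-a[i])
top,bot,mid=[],[],[]
for u in range(246,286):
    a=sat[:,u]; a0=cross(a,70,164,-1); a1=cross(a,70,164,1)
    if a0 and a1: top.append((u,a0));bot.append((u,a1));mid.append((u,(a0+a1)/2))
for n,p in (("top",top),("bot",bot),("mid",mid)): print(n,len(p),p[0],p[-1],fit(p,.075))
val=cv2.GaussianBlur(hsv[...,2].astype(np.float32),(3,3),0)
L,Rr=[],[]
for v in range(142,194,2):
    t=130
    l=cross(val[v],t,330 if 0 else 312,-1); r=cross(sat[v],45,345,1)
    if l:L.append((l,v))
    if r:Rr.append((r,v))
for n,p in (("front",L),("back",Rr)): print(n,len(p),p[0],p[-1],fit(p,.1043))
c=[];d=[]
for u in range(312,356,2):
    a=cross(sat[:,u],45,190,1)
    if a: c.append((u,a))
print("near",len(c),c[0],c[-1],fit(c,.1043))
E
python3 - <<'E'
import cv2
a=cv2.imread('pics/w1.png')[115:215,150:375]
cv2.imwrite('pics/w1c.png',cv2.resize(a,None,fx=3.5,fy=3.5,interpolation=cv2.INTER_CUBIC))
E
```

```text
top 40 (246, np.float32(158.94664)) (285, np.float32(157.91592)) (array([ 0.2322, -0.9727,  0.5277,  0.1273], dtype=float32), np.float32(-76.57075))
bot 40 (246, np.float32(169.2865)) (285, np.float32(168.4267)) (array([ 0.2357, -0.9718,  0.5186,  0.1227], dtype=float32), np.float32(-76.36458))
mid 40 (246, np.float32(164.11658)) (285, np.float32(163.17131)) (array([ 0.2334, -0.9724,  0.523 ,  0.1258], dtype=float32), np.float32(-76.50329))
front 26 (np.float32(295.24188), 142) (np.float32(294.86557), 192) (array([0.9692, 0.2462, 0.5377, 0.0958], dtype=float32), np.float32(14.255579))
back 26 (np.float32(361.80994), 142) (np.float32(359.61145), 192) (array([0.9715, 0.2368, 0.5454, 0.0483], dtype=float32), np.float32(13.699969))
near 22 (312, np.float32(200.71428)) (354, np.float32(199.35498)) (array([ 0.2385, -0.9711,  0.5097,  0.0628], dtype=float32), np.float32(-76.19927))
```

View pics/w1c.png

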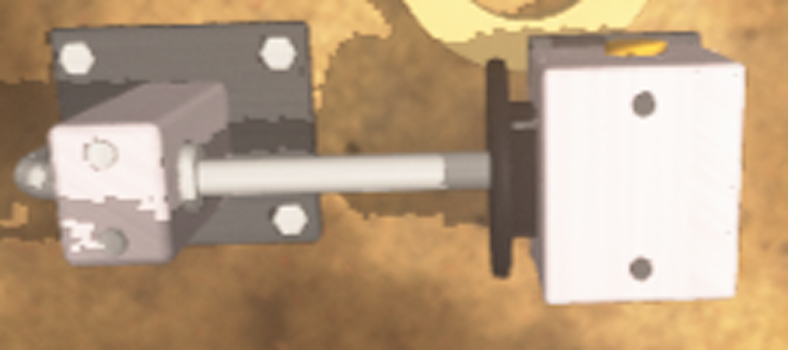

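The crop shows a clean tube line and top-face edges. The heading fits give about -76.4°. The block centre comes out near (0.536, 0.071), and the edge spacings match the sizes given. Moving above the squeeze point.

Call:
carry_out(
  deltas="18.5 36 0 0 0 -0.027 0;18.5 36 60 0 0 -0.027 0;18.5 36 110 0 0 -0.027 0;18.5 36 110 0 0 -0.027 0;18.5 36 110 0 0 -0.027 0",
)

```text
time_s: 2.28
eef_pos: [0.5355, 0.0744, 0.1429]
eef_rot: [0.0, 0.993, 0.118, 0.001]
wrist_force: [0.3, 0.6, 0.8]
opening: 1.003
grasp_force: 0.0
```

```bash
python3 - <<'E'
from h import *
o,im,K,T=wshot("w2"); print(o["eef_pos"],o["eef_rot"],o["wrist_force"],o["time_s"])
E
```

```text
[0.5355 0.0744 0.1429] [0.0002 0.993  0.1181 0.001 ] [0.2688 0.5955 0.8343] 2.275
```

View pics/w2.png

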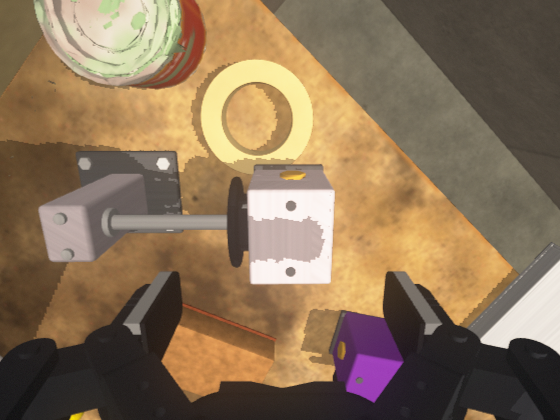

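The wrist view shows the block and ring (u 230–332) centred between the fingers (mid ≈ 282), with the tube level in the image. Descending.

Call:
carry_out(
  deltas="0 0 30 0 0 0 0;0 0 55 0 0 0 0;0 0 60 0 0 0 0;0 0 60 0 0 0 0.1;0 0 60 0 0 0 0.15;0 0 60 0 0 0 0.2;0 0 60 0 0 0 0.2;0 0 60 0 0 0 0.2;0 0 60 0 0 0 0.2",
)

```text
time_s: 3.45
eef_pos: [0.5343, 0.0745, 0.0811]
eef_rot: [0.0, 0.993, 0.118, -0.0]
wrist_force: [-0.2, -0.4, -0.2]
opening: 0.799
grasp_force: 0.0
```

Call:
carry_out(
  deltas="0 -2 0 0 0 0 0.23;0 -3 0 0 0 0 0.24;0 -4 0 0 0 0 0.24;0 -4 0 0 0 0 0.24;0 -4 0 0 0 0 0.24",
)

```text
time_s: 4.08
eef_pos: [0.5334, 0.0784, 0.0812]
eef_rot: [-0.0, 0.993, 0.118, 0.0]
wrist_force: [1.1, -0.3, 0.2]
opening: 0.762
grasp_force: 0.0
```

Call:
carry_out(
  deltas="0 -0.5 0 0 0 0 0.24;0 -1 0 0 0 0 0.24;0 -1.5 0 0 0 0 0.24;0 -2 0 0 0 0 0.24;0 -2 0 0 0 0 0.24",
)

```text
time_s: 4.7
eef_pos: [0.533, 0.0804, 0.0812]
eef_rot: [-0.0, 0.993, 0.118, 0.0]
wrist_force: [0.7, -0.5, 0.9]
opening: 0.764
grasp_force: 0.3
```

Call:
carry_out(
  deltas="0 -0.5 0 0 0 0 0.24;0 -1 0 0 0 0 0.24;0 -1.5 0 0 0 0 0.24;0 -2 0 0 0 0 0.24;0 -2 0 0 0 0 0.24",
)

```text
time_s: 5.32
eef_pos: [0.5325, 0.0824, 0.0811]
eef_rot: [-0.0, 0.993, 0.118, -0.0]
wrist_force: [0.3, -0.4, 0.2]
opening: 0.761
grasp_force: 0.3
```

Call:
carry_out(
  deltas="0 -0.5 0 0 0 0 0.24;0 -1 0 0 0 0 0.24;0 -1.5 0 0 0 0 0.24;0 -2 0 0 0 0 0.24;0 -2 0 0 0 0 0.24",
)

```text
time_s: 5.95
eef_pos: [0.532, 0.0843, 0.0812]
eef_rot: [-0.0, 0.993, 0.118, 0.0]
wrist_force: [0.4, -0.2, 1.1]
opening: 0.759
grasp_force: 0.3
```

```bash
python3 - <<'E'
from h import *
for i in range(4):
    o,im,K,T=wshot("w3"); f=o["wrist_force"]; print(f,f@[.2345,-.9721,0],o["torque"],o["grasp_force"],o["opening"])
a=im[120:320,150:450]; cv2.imwrite("pics/w3c.png",cv2.resize(a,None,fx=2.5,fy=2.5))
E
```

```text
[ 0.3712 -0.1854  1.059 ] 0.26732078829445516 [ 0.0014 -0.0235  0.0194] 0.2558291517198086 0.7589054028992092
[-0.1147 -0.034  -0.0629] 0.0061551315982964205 [-0.1227 -0.0118  0.0094] 0.23463073186576366 0.760593295267544
[-0.6829 -0.0034  0.3395] -0.15684300156975708 [-0.0757 -0.0571 -0.0669] 0.20539855118840933 0.7592137989152518
[-0.0774 -0.1098 -0.1685] 0.08855452730842038 [-0.0886  0.0619  0.001 ] 0.1875503920018673 0.763897025209132
```

View pics/w3c.png

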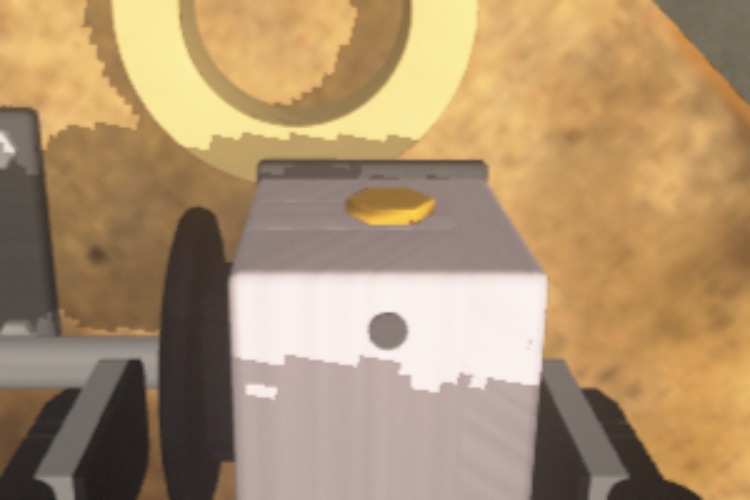

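The view shows the back finger against the block's rear face and a gap at the ring finger, so the block is being pushed with low drag. Continuing in small steps.

Call:
carry_out(
  deltas="0 -0.4 0 0 0 0 0.24;0 -0.8 0 0 0 0 0.24;0 -1.2 0 0 0 0 0.24;0 -1.2 0 0 0 0 0.24",
)

```text
time_s: 6.65
eef_pos: [0.5317, 0.0855, 0.0812]
eef_rot: [-0.0, 0.993, 0.118, -0.0]
wrist_force: [-0.3, -0.1, -0.4]
opening: 0.759
grasp_force: 0.3
```

Call:
carry_out(
  deltas="0 -0.4 0 0 0 0 0.24;0 -0.8 0 0 0 0 0.24;0 -1.2 0 0 0 0 0.24;0 -1.2 0 0 0 0 0.24",
)

```text
time_s: 7.15
eef_pos: [0.5314, 0.0866, 0.0812]
eef_rot: [-0.0, 0.993, 0.118, -0.0]
wrist_force: [-0.2, -0.7, 0.5]
opening: 0.76
grasp_force: 0.3
```

Call:
carry_out(
  deltas="0 -0.4 0 0 0 0 0.24;0 -0.8 0 0 0 0 0.24;0 -1.2 0 0 0 0 0.24;0 -1.2 0 0 0 0 0.24",
)

```text
time_s: 7.65
eef_pos: [0.5312, 0.0878, 0.0812]
eef_rot: [-0.0, 0.993, 0.118, 0.0]
wrist_force: [-0.4, -0.2, -0.9]
opening: 0.761
grasp_force: 0.3
```

Call:
carry_out(
  deltas="0 -0.4 0 0 0 0 0.24;0 -0.8 0 0 0 0 0.24;0 -1.2 0 0 0 0 0.24;0 -1.2 0 0 0 0 0.24",
)

```text
time_s: 8.15
eef_pos: [0.5309, 0.089, 0.0811]
eef_rot: [-0.0, 0.993, 0.118, -0.0]
wrist_force: [0.6, -0.7, 0.4]
opening: 0.763
grasp_force: 0.3
```

Call:
carry_out(
  deltas="0 -0.4 0 0 0 0 0.24;0 -0.8 0 0 0 0 0.24;0 -0.8 0 0 0 0 0.24",
)

```text
time_s: 8.52
eef_pos: [0.5306, 0.0898, 0.0811]
eef_rot: [-0.0, 0.993, 0.118, -0.0]
wrist_force: [0.1, -0.0, -0.1]
opening: 0.761
grasp_force: 0.2
```

Call:
carry_out(
  deltas="0 -0.4 0 0 0 0 0.24;0 -0.8 0 0 0 0 0.24;0 -0.8 0 0 0 0 0.24",
)

```text
time_s: 8.9
eef_pos: [0.5305, 0.0905, 0.0811]
eef_rot: [-0.0, 0.993, 0.118, -0.0]
wrist_force: [0.1, -1.1, -0.2]
opening: 0.76
grasp_force: 0.2
```

Call:
carry_out(
  deltas="0 -0.4 0 0 0 0 0.24;0 -0.8 0 0 0 0 0.24;0 -0.8 0 0 0 0 0.24",
)

```text
time_s: 9.28
eef_pos: [0.5303, 0.0912, 0.0811]
eef_rot: [-0.0, 0.993, 0.118, -0.0]
wrist_force: [0.1, -1.2, 0.0]
opening: 0.76
grasp_force: 0.3
```

```bash
cat > st.py <<'E'
from h import *
F=[];G=[];N=[]
for i in range(5):
    vision.camera("wrist"); o=sensors.get_obs(); F.append(o["wrist_force"]);G.append(o["grasp_force"]);N.append(o["opening"])
F=np.mean(F,0); print("t",o["time_s"],"F",F,"Fd",F@[.2345,-.9721,0],"grip",np.mean(G),"open",np.mean(N),"pos",o["eef_pos"],"tq",o["torque"])
E
python3 st.py
```

```text
t 9.525 F [-0.0356 -0.5263 -0.2598] Fd 0.503284789669089 grip 0.3201361053324945 open 0.7613212682495419 pos [0.5303 0.0912 0.0812] tq [-0.0791 -0.0169 -0.0149]
```

Call:
carry_out(
  deltas="0 -0.4 0 0 0 0 0.24;0 -0.8 0 0 0 0 0.24;0 -0.8 0 0 0 0 0.24",
)

```text
time_s: 9.9
eef_pos: [0.5304, 0.0915, 0.0813]
eef_rot: [0.0, 0.993, 0.118, 0.0]
wrist_force: [1.1, -5.5, 0.1]
opening: 0.763
grasp_force: 2.3
```

```bash
python3 st.py
```

```text
t 10.15 F [ 0.7267 -5.7867  0.1178] Fd 5.795699947601026 grip 2.5974792150082067 open 0.7605311749089335 pos [0.5304 0.0916 0.0813] tq [-0.8388 -0.0941 -0.0042]
```

Home is felt: 5.8 N. Easing off to about 1 N, then closing until the ring is almost touched, shifting the tool +y by half the closing.

Call:
carry_out(
  deltas="0 0.45 0 0 0 0 0.24;0 0.7 0 0 0 0 0.245;0 0.9 0 0 0 0 0.25;0 1.3 0 0 0 0 0.26;0 1.75 0 0 0 0 0.27;0 2.15 0 0 0 0 0.28;0 2.15 0 0 0 0 0.28;0 2.15 0 0 0 0 0.28",
)

```text
time_s: 11.15
eef_pos: [0.5309, 0.0897, 0.0814]
eef_rot: [0.0, 0.993, 0.118, 0.0]
wrist_force: [0.1, -4.5, 3.3]
opening: 0.721
grasp_force: 2.7
```

```bash
python3 st.py
```

```text
t 11.4 F [ 0.1224 -5.3719  2.5233] Fd 5.2507607798838265 grip 2.675892010331154 open 0.7201167769068131 pos [0.5309 0.0897 0.0814] tq [-0.9449 -0.047  -0.037 ]
```

Call:
carry_out(
  deltas="0 0.25 -0.3 0 0 0 0.28;0 0.5 -0.6 0 0 0 0.28;0 0.5 -0.6 0 0 0 0.28",
)

```text
time_s: 11.78
eef_pos: [0.5308, 0.0897, 0.0817]
eef_rot: [-0.0, 0.993, 0.118, 0.0]
wrist_force: [0.7, -2.3, 0.3]
opening: 0.722
grasp_force: 1.4
```

```bash
python3 st.py
```

```text
t 12.025 F [ 1.0698 -2.2633  0.875 ] Fd 2.4509939113089145 grip 1.179099493943795 open 0.7221095673581199 pos [0.5308 0.0896 0.0817] tq [-0.3672 -0.1369  0.057 ]
```

Call:
carry_out(
  deltas="0 0.2 0 0 0 0 0.28;0 0.4 -0.1 0 0 0 0.285;0 0.65 -0.15 0 0 0 0.29;0 0.9 -0.2 0 0 0 0.295;0 1.1 -0.25 0 0 0 0.3;0 1.1 -0.25 0 0 0 0.3;0 1.1 -0.25 0 0 0 0.3",
)

```text
time_s: 12.9
eef_pos: [0.5309, 0.0885, 0.082]
eef_rot: [-0.0, 0.993, 0.118, -0.0]
wrist_force: [-0.8, 1.1, 0.3]
opening: 0.706
grasp_force: 4.7
```

```bash
python3 st.py
```

```text
t 13.15 F [-0.3882  1.1601  0.65  ] Fd -1.2187785284831707 grip 4.683580541968695 open 0.7004481812053592 pos [0.531  0.0884 0.082 ] tq [0.1026 0.1154 0.0289]
```

Call:
carry_out(
  deltas="0 -0.35 0 0 0 0 0.3;0 -0.15 0 0 0 0 0.305;0 0.05 -0.1 0 0 0 0.31;0 0.25 -0.15 0 0 0 0.315;0 0.5 -0.2 0 0 0 0.32;0 0.5 -0.2 0 0 0 0.32;0 0.5 -0.2 0 0 0 0.32",
)

```text
time_s: 14.02
eef_pos: [0.5313, 0.0879, 0.0823]
eef_rot: [-0.0, 0.993, 0.118, 0.0]
wrist_force: [-0.5, 0.2, 3.1]
opening: 0.684
grasp_force: 6.2
```

```bash
python3 st.py
```

```text
t 14.275 F [-0.5848  0.7636  2.9887] Fd -0.8794692086411682 grip 6.162220619386062 open 0.6806031204524825 pos [0.5312 0.088  0.0823] tq [0.1418 0.1276 0.0302]
```

Call:
carry_out(
  deltas="0 -0.3 -0.3 0 0 0 0.32;0 -0.1 -0.4 0 0 0 0.325;0 0.1 -0.5 0 0 0 0.33;0 0.3 -0.6 0 0 0 0.335;0 0.5 -0.7 0 0 0 0.34;0 0.5 -0.7 0 0 0 0.34;0 0.5 -0.7 0 0 0 0.34",
)

```text
time_s: 15.15
eef_pos: [0.5313, 0.0873, 0.0828]
eef_rot: [0.0, 0.993, 0.118, -0.0]
wrist_force: [1.3, -0.6, -0.5]
opening: 0.662
grasp_force: 8.2
```

```bash
python3 st.py
```

```text
t 15.4 F [ 1.0282 -0.5371 -0.9681] Fd 0.7632143746503837 grip 8.195633582188748 open 0.6620937809954945 pos [0.5313 0.0874 0.0829] tq [-0.1231 -0.1747  0.0609]
```

Call:
carry_out(
  deltas="0 0.2 -0.05 0 0 0 0.345;0 0.4 -0.1 0 0 0 0.35;0 0.6 -0.15 0 0 0 0.355;0 0.8 -0.2 0 0 0 0.36;0 0.8 -0.2 0 0 0 0.36;0 0.8 -0.2 0 0 0 0.36",
)

```text
time_s: 16.15
eef_pos: [0.5315, 0.0866, 0.0832]
eef_rot: [0.0, 0.993, 0.118, -0.0]
wrist_force: [0.4, -1.4, 0.6]
opening: 0.638
grasp_force: 9.7
```

```bash
python3 st.py
```

```text
t 16.4 F [-0.2155 -1.228   1.2818] Fd 1.143170073410009 grip 9.735567123047076 open 0.6415538807797063 pos [0.5315 0.0866 0.0832] tq [-0.1939  0.0741 -0.0236]
```

Call:
carry_out(
  deltas="0 0.15 0 0 0 0 0.365;0 0.3 -0.1 0 0 0 0.37;0 0.3 -0.1 0 0 0 0.37;0 0.3 -0.1 0 0 0 0.37",
)

```text
time_s: 16.9
eef_pos: [0.5316, 0.0863, 0.0833]
eef_rot: [0.0, 0.993, 0.118, 0.0]
wrist_force: [-0.7, -3.3, 2.9]
opening: 0.632
grasp_force: 11.5
```

```bash
python3 st.py
```

```text
t 17.15 F [-0.8486 -2.4404  3.2196] Fd 2.1732697635107545 grip 11.510631949058734 open 0.631957245435074 pos [0.5316 0.0863 0.0833] tq [-0.3703  0.105   0.0155]
```

Call:
carry_out(
  deltas="0 0.15 -0.3 0 0 0 0.373;0 0.2 -0.3 0 0 0 0.373;0 0.2 -0.3 0 0 0 0.373",
)

```text
time_s: 17.52
eef_pos: [0.5316, 0.0862, 0.0834]
eef_rot: [-0.0, 0.993, 0.118, 0.0]
wrist_force: [0.7, -0.9, 1.1]
opening: 0.629
grasp_force: 14.8
```

```bash
python3 st.py
```

```text
t 17.775 F [ 0.1788 -1.12    1.0942] Fd 1.1307007293759619 grip 14.780075783492066 open 0.6314535202379824 pos [0.5315 0.0862 0.0834] tq [-0.1064 -0.061   0.0076]
```

Call:
carry_out(
  deltas="0 0.5 0 0 0 0 0.373;0 1 0 0 0 0 0.373;0 2 0 0 0 0 0.373;0 3 0 0 0 0 0.373;0 4 0 0 0 0 0.373;0 4 0 0 0 0 0.373",
)

```text
time_s: 18.52
eef_pos: [0.5326, 0.0821, 0.0836]
eef_rot: [0.0, 0.993, 0.118, 0.0]
wrist_force: [0.2, 1.3, 2.2]
opening: 0.633
grasp_force: 14.6
```

```bash
python3 st.py
```

```text
t 18.775 F [-0.3786  0.6847  2.2361] Fd -0.7543978921471728 grip 14.683638157672249 open 0.6293959262819286 pos [0.5326 0.0821 0.0836] tq [0.1764 0.0525 0.1019]
```

Call:
carry_out(
  deltas="0 2 -0.2 0 0 0 0.373;0 4 -0.4 0 0 0 0.373;0 6 -0.4 0 0 0 0.373;0 8 -0.4 0 0 0 0.373;0 10 -0.4 0 0 0 0.373;0 12 -0.4 0 0 0 0.373;0 14 -0.4 0 0 0 0.373;0 16 -0.4 0 0 0 0.373;0 16 -0.4 0 0 0 0.373",
)

```text
time_s: 19.9
eef_pos: [0.5367, 0.0664, 0.0843]
eef_rot: [0.0, 0.993, 0.118, 0.0]
wrist_force: [-0.1, 0.9, 5.6]
opening: 0.626
grasp_force: 14.5
```

```bash
python3 st.py
```

```text
t 20.15 F [-0.1271  1.4386  5.1872] Fd -1.4282955976080103 grip 14.465992619167082 open 0.6292581530852169 pos [0.5367 0.0664 0.0843] tq [0.3727 0.1113 0.011 ]
```

Call:
carry_out(
  deltas="0 0 -0.4 0 0 0 0.373;0 0 -0.8 0 0 0 0.373;0 0 -0.8 0 0 0 0.373",
)

```text
time_s: 20.52
eef_pos: [0.5362, 0.0664, 0.0845]
eef_rot: [0.0, 0.993, 0.118, -0.0]
wrist_force: [0.2, -0.7, 0.6]
opening: 0.63
grasp_force: 14.7
```

```bash
python3 st.py; python3 - <<'E'
from h import *
o,im,K,T=wshot("w4")
cv2.imwrite("pics/s4.png",np.vstack([im[100:400,80:480], cv2.resize(vision.camera("scene")[170:280,140:300],(400,275),interpolation=cv2.INTER_CUBIC)]))
E
```

```text
t 20.775 F [ 0.2624 -0.6812  0.5087] Fd 0.723742017667187 grip 14.681261969846673 open 0.6295956519369301 pos [0.536  0.0666 0.0845] tq [ 0.002  -0.0761 -0.0215]
```

View pics/s4.png

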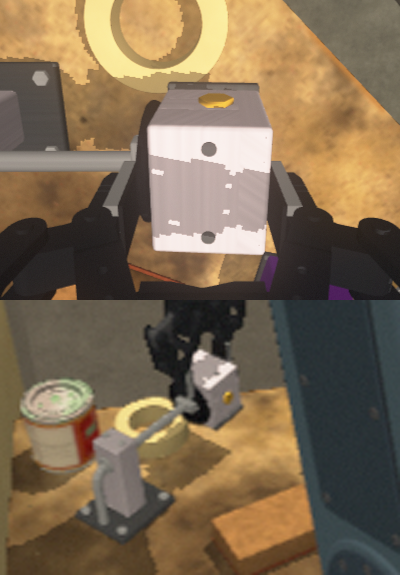

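The block is held upright and sliding along the tube, and the vertical load is back near zero. Continuing the draw with a slight rise.

Call:
carry_out(
  deltas="0 2 -0.2 0 0 0 0.373;0 4 -0.3 0 0 0 0.373;0 6 -0.4 0 0 0 0.373;0 8 -0.5 0 0 0 0.373;0 10 -0.5 0 0 0 0.373;0 12 -0.6 0 0 0 0.373;0 12 -0.6 0 0 0 0.373",
)

```text
time_s: 21.75
eef_pos: [0.5392, 0.0548, 0.0853]
eef_rot: [0.0, 0.993, 0.118, 0.0]
wrist_force: [-0.0, -0.0, -3.4]
opening: 0.627
grasp_force: 14.7
```

```bash
python3 st.py
```

```text
t 22.0 F [ 0.0677  0.2985 -3.5475] Fd -0.27433861385261826 grip 14.694736374425702 open 0.6303825119855488 pos [0.5391 0.0551 0.0853] tq [-0.0155 -0.0156  0.0443]
```

Call:
carry_out(
  deltas="0 2 0 0 0 0 0.373;0 4 0 0 0 0 0.373;0 7 0 0 0 0 0.373;0 10 0 0 0 0 0.373;0 13 0 0 0 0 0.373;0 16 0 0 0 0 0.373;0 18 0 0 0 0 0.373;0 18 0 0 0 0 0.373",
)

```text
time_s: 23.0
eef_pos: [0.5434, 0.0374, 0.0853]
eef_rot: [0.0, 0.993, 0.118, 0.0]
wrist_force: [0.3, -0.5, -3.6]
opening: 0.628
grasp_force: 14.7
```

```bash
python3 st.py
```

```text
t 23.25 F [ 0.0657  0.047  -3.6499] Fd -0.030232925756531477 grip 14.705838825087994 open 0.6268774119633276 pos [0.5433 0.0376 0.0853] tq [ 0.0085 -0.0348  0.0173]
```

Call:
carry_out(
  deltas="0 4 0 0 0 0 0.373;0 9 0 0 0 0 0.373;0 15 0 0 0 0 0.373;0 21 0 0 0 0 0.373;0 28 0 0 0 0 0.373;0 35 0 0 0 0 0.373;0 43 0 0 0 0 0.373;0 50 0 0 0 0 0.373;0 55 0 0 0 0 0.373;0 55 0 0 0 0 0.373",
)

```text
time_s: 24.5
eef_pos: [0.5563, -0.0163, 0.0853]
eef_rot: [-0.0, 0.993, 0.118, 0.0]
wrist_force: [-0.5, -0.2, -3.9]
opening: 0.629
grasp_force: 14.7
```

```bash
python3 - <<'E'
from h import *
# tray centre from top view: bright low-sat contour at wall-top height
im=vision.camera("top"); K,T=cam("top"); hsv=cv2.cvtColor(im,cv2.COLOR_BGR2HSV)
m=((hsv[...,1]<30)&(hsv[...,2]>150)).astype(np.uint8); r=np.zeros_like(m); r[165:260,305:400]=1
m=cv2.morphologyEx(m*r,cv2.MORPH_CLOSE,np.ones((5,5)))
c=max(cv2.findContours(m,0,2)[0],key=cv2.contourArea); q=cv2.minAreaRect(c)
P=cast(K,T,cv2.boxPoints(q),.01); print(q,P,P.mean(0),np.linalg.norm(np.roll(P,-1,0)-P,axis=1))
E
python3 st.py
```

```text
((353.1575012207031, 211.74656677246094), (55.59453582763672, 58.403526306152344), 20.556047439575195) [[ 0.4077 -0.1124  0.01  ]
 [ 0.5523 -0.1673  0.01  ]
 [ 0.5001 -0.3025  0.01  ]
 [ 0.3574 -0.2464  0.01  ]] [ 0.4544 -0.2071  0.01  ] [0.1547 0.1449 0.1534 0.1432]
t 24.8 F [-0.1487  0.1375 -4.1781] Fd -0.16855674164270493 grip 14.725244809873402 open 0.6298754838518722 pos [ 0.5561 -0.0157  0.0853] tq [-0.0587  0.0014 -0.0032]
```

Call:
carry_out(
  deltas="0 0 -10 0 0 0 0.373;0 0 -25 0 0 0 0.373;-8 9 -35 0 0 0 0.373;-22 25 -40 0 0 0 0.373;-40 45 -40 0 0 0 0.373;-60 67 -40 0 0 0 0.373;-80 90 -40 0 0 0 0.373;-100 112 -40 0 0 0 0.373;-118 133 -40 0 0 0 0.373;-133 150 -40 0 0 0 0.373;-142 159 -40 0 0 0 0.373;-144 161 -40 0 0 0 0.373",
)

```text
time_s: 26.3
eef_pos: [0.4537, -0.2069, 0.1257]
eef_rot: [0.0, 0.993, 0.117, 0.0]
wrist_force: [-0.1, 0.1, -4.0]
opening: 0.626
grasp_force: 14.7
```

```bash
python3 st.py; python3 - <<'E'
from h import *
o,im,K,T=wshot("w5")
E
```

```text
t 26.55 F [ 0.0312 -0.1066 -3.6887] Fd 0.11091572601483726 grip 14.668576598865911 open 0.6306679436505896 pos [ 0.4542 -0.2056  0.1253] tq [ 0.0635 -0.0136 -0.0706]
```

View pics/w5.png

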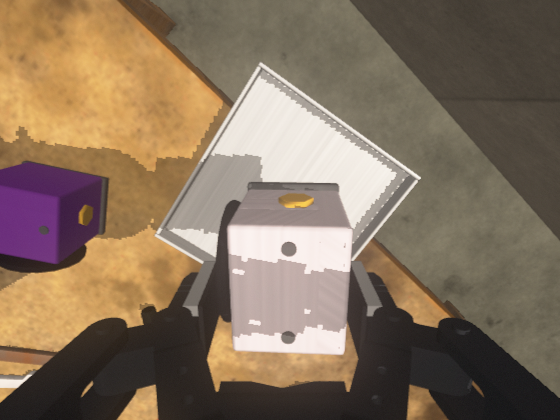

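The block hangs upright over the tray. The visible tray corners are (262,65), (418,178) and (157,233). I'm checking these against the top-view estimate.

```bash
python3 - <<'E'
from h import *
K,T=cam("wrist",sensors.get_obs())
P=cast(K,T,[(262,65),(418,178),(157,233)],.02); print(P,(P[1]+P[2])/2,np.linalg.norm(P[1]-P[0]),np.linalg.norm(P[2]-P[0]))
E
```

```text
[[ 0.5446 -0.1703  0.02  ]
 [ 0.4968 -0.2969  0.02  ]
 [ 0.4094 -0.1183  0.02  ]] [ 0.4531 -0.2076  0.02  ] 0.13531706252111314 0.14483705129427543
```

Call:
carry_out(
  deltas="0 0 20 0 0 0 0.373;0 0 40 0 0 0 0.373;0 0 57 0 0 0 0.373;0 0 68 0 0 0 0.373;0 0 74 0 0 0 0.373;0 0 76 0 0 0 0.373;0 0 76 0 0 0 0.373",
)

```text
time_s: 27.48
eef_pos: [0.4543, -0.2065, 0.0496]
eef_rot: [0.0, 0.993, 0.118, 0.0]
wrist_force: [0.7, -0.5, -3.7]
opening: 0.632
grasp_force: 14.7
```

```bash
python3 st.py
```

```text
t 27.725 F [ 0.3255  0.2587 -3.1987] Fd -0.175174984839142 grip 14.678324517561123 open 0.6298189888672264 pos [ 0.4542 -0.2064  0.0497] tq [-0.0451 -0.0326 -0.0224]
```

Tray centre is confirmed. Lowering gently by feel.

Call:
carry_out(
  deltas="0 0 1 0 0 0 0.373;0 0 2 0 0 0 0.373;0 0 3 0 0 0 0.373;0 0 4 0 0 0 0.373;0 0 4 0 0 0 0.373",
)

```text
time_s: 28.35
eef_pos: [0.4539, -0.2062, 0.0452]
eef_rot: [-0.0, 0.993, 0.118, -0.0]
wrist_force: [1.2, -0.2, -3.5]
opening: 0.632
grasp_force: 14.7
```

Call:
carry_out(
  deltas="0 0 0.5 0 0 0 0.373;0 0 1 0 0 0 0.373;0 0 1 0 0 0 0.373",
)

```text
time_s: 28.72
eef_pos: [0.454, -0.2062, 0.0443]
eef_rot: [-0.0, 0.993, 0.118, -0.0]
wrist_force: [0.2, 0.2, -3.1]
opening: 0.629
grasp_force: 14.7
```

Call:
carry_out(
  deltas="0 0 0.5 0 0 0 0.373;0 0 1 0 0 0 0.373;0 0 1 0 0 0 0.373",
)

```text
time_s: 29.1
eef_pos: [0.454, -0.2062, 0.0433]
eef_rot: [-0.0, 0.993, 0.118, -0.0]
wrist_force: [-0.5, 0.2, -2.9]
opening: 0.629
grasp_force: 14.7
```

Call:
carry_out(
  deltas="0 0 0.4 0 0 0 0.373;0 0 0.8 0 0 0 0.373;0 0 0.8 0 0 0 0.373",
)

```text
time_s: 29.48
eef_pos: [0.4542, -0.2064, 0.0432]
eef_rot: [0.0, 0.993, 0.118, 0.0]
wrist_force: [-2.0, 1.6, 5.0]
opening: 0.628
grasp_force: 14.5
```

Call:
carry_out(
  deltas="0 0 0.4 0 0 0 0.373;0 0 0.8 0 0 0 0.373;0 0 0.8 0 0 0 0.373",
)

```text
time_s: 29.85
eef_pos: [0.4546, -0.2068, 0.0427]
eef_rot: [0.001, 0.993, 0.118, 0.0]
wrist_force: [-2.5, 0.4, 6.4]
opening: 0.63
grasp_force: 13.2
```

Call:
carry_out(
  deltas="0 0 -0.8 0 0 0 0.365;0 0 -0.8 0 0 0 0.345;0 0 -0.6 0 0 0 0.32;0 0 -0.3 0 0 0 0.295;0 0 -0.3 0 0 0 0.26;0 0 -0.3 0 0 0 0.2;0 0 -0.3 0 0 0 0.1;0 0 -0.3 0 0 0 0;0 0 -0.3 0 0 0 0;0 0 -0.3 0 0 0 0;0 0 -0.3 0 0 0 0",
)

```text
time_s: 31.22
eef_pos: [0.454, -0.2062, 0.042]
eef_rot: [-0.0, 0.993, 0.118, 0.0]
wrist_force: [-0.6, 0.7, 0.1]
opening: 0.998
grasp_force: 0.0
```

```bash
python3 st.py; python3 -c "
from h import *
wshot('w6')"
```

```text
t 31.475 F [ 0.0525 -0.0987  0.2974] Fd 0.10831267575626764 grip 0.0 open 0.9997665081886137 pos [ 0.454  -0.2062  0.042 ] tq [0.0344 0.0241 0.0125]
```

View pics/w6.png

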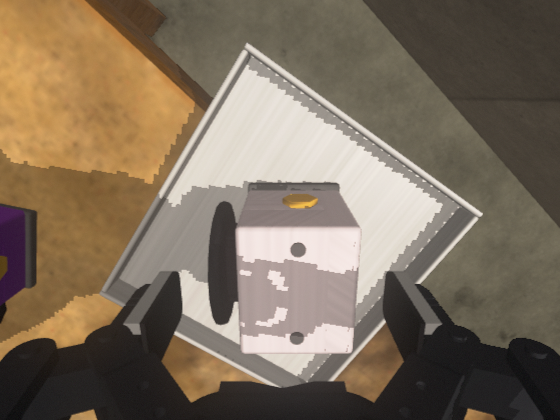

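The block stands upright on the tray floor, ring sprung out at (222,262), and the fingers are clear on both sides. Retreating straight up.

Call:
carry_out(
  deltas="0 0 -15 0 0 0 0;0 0 -50 0 0 0 0;0 0 -100 0 0 0 0;0 0 -150 0 0 0 0;0 0 -150 0 0 0 0;0 0 -150 0 0 0 0;0 0 -150 0 0 0 0",
)

```text
time_s: 32.4
eef_pos: [0.4532, -0.2056, 0.1908]
eef_rot: [-0.001, 0.993, 0.118, -0.001]
wrist_force: [-0.4, 0.0, -0.4]
opening: 0.998
grasp_force: 0.0
```

```bash
python3 - <<'E'
from h import *
from bench import ctrl
o,im,K,T=wshot("w7"); hsv=cv2.cvtColor(im,cv2.COLOR_BGR2HSV); print(o["time_s"],o["eef_pos"])
print("expected top centre px",proj(K,T,[[.4547,-.2091,.063]]))
print(ctrl.hand_in())
E
```

```text
32.4 [ 0.4532 -0.2056  0.1908]
expected top centre px [[286.9529 194.8574]]
the job is handed in; nothing more can be done
None
```

The end block is off the tube and, in the last picture I viewed, stood upright near the middle of the tray with its ring sprung out; I then backed the gripper off and handed the job in at 32.4 s, with no verdict returned.

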